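# Load the long bar into the drilling jig and close its sliding stop

### The job

Get the longer flat bar ready for drilling: slide the jig's stop open by its grip, lay the bar flat in the channel between the rails, then slide the stop back until the bar is held between the stop and the fixed end block with no gap at either end. Leave the shorter bar and everything else on the bench where it is.

Things in the scene. Friction and masses are not known exactly. Their poses are not given: they have to be found in the camera images.
- jig: jig fixed to the bench: plywood bed 100 (x) x 300 (y) x 12 mm; on it a channel along y, 40 mm wide (x -20 to 20), floor 12 mm above the bench, between two dark steel rails 6 mm high (tops 18 mm above the bench). At its -y end a fixed aluminium end block, 30 mm thick, top 36 mm above the bench, inner face at y = -120 mm. Origin: centre of the bed's underside, z up
- jig_end (a point): on the channel floor, at the middle of the foot of the end block's inner face (jig frame: 0, -120, 12 mm)
- stop (a joint): travel of the sliding stop along the jig's +y, in m: the free gap between the end block's inner face and the stop's face. 0 = stop against the end block, 0.21 = fully open. It stays where it is left and takes about 3 N to slide
- stop_top (a point): top centre of the stop's grip, 90 mm above the bench: an upright black block, 40 mm across the track (x), 18 mm along it (y), 50 mm tall, on a dark steel carriage (84 x 50 mm, top 40 mm above the bench) that straddles the rails. The stop's face is 25 mm from this point towards the end block; axes as the jig's
- long_bar: the longer of the two loose aluminium flat bars, 32 (x) x 160 (y) x 20 mm (z), about 0.27 kg, lying flat on the bench; origin at the centre of its underside, long axis = its y; both ends alike
- short_bar: the shorter of the two loose aluminium flat bars, 110 x 32 x 20 mm, not needed; origin at the centre of its underside, long axis = its y
- screwdriver: bystander: loose screwdriver with an orange handle, 180 mm long along its x (blade to +x), 26 mm thick; origin under its middle
- tape_measure: bystander: yellow and black tape measure, 75 x 38 x 62 mm; origin at the centre of its underside
- wrench: bystander: flat steel wrench, 180 mm along its x, 8 mm thick; origin under its middle
- screw_jar: bystander: glass jar with steel cap, 70 mm in diameter, 80 mm high; origin at the centre of its foot
There are look-alikes about, which are no part of the job. What is shaped like the long_bar but green or yellow is not meant.

How it is judged (in metres and radians):
On the way, in this order (a step that is already met when the one before it is completed fails the run):
1. the stop has been slid open far enough for the long bar (gap over 165 mm) (value of joint stop above 0.165 m), for 0.1 s.
2. the long bar lies flat on the channel floor, between the rails (x of long_bar in the frame of jig between -0.006 and 0.006 m and z of long_bar in the frame of jig between 0.009 and 0.0145 m and angle between the y axis of long_bar and the y axis of jig, either way round below 0.08 rad and angle between long_bar's own z axis and vertical below 0.03 rad and y of long_bar in the frame of jig between -0.046 and 0.02 m), for 0.1 s.
At the end, for the whole second after the job is handed in: The long bar lies flat on the channel floor, between and along the rails, released and at rest, and the stop is slid up to it: play under 4.5 mm in all between end block, 160 mm bar and stop. The other bar and the bystanders are within 30 mm of where they were (x of long_bar in the frame of jig between -0.006 and 0.006 m and z of long_bar in the frame of jig between 0.009 and 0.0145 m and angle between the y axis of long_bar and the y axis of jig, either way round below 0.08 rad and angle between long_bar's own z axis and vertical below 0.03 rad and y of long_bar in the frame of jig between -0.044 and -0.0355 m and value of joint stop between 0.157 and 0.1645 m and linear speed of long_bar below 0.01 m/s and velocity of joint stop between -0.01 and 0.01 m/s); the robot touches nothing.
It fails at once if the shorter bar is moved more than 30 mm (distance of short_bar from where it was at the start of the episode above 0.03 m).
It fails at once if another thing on the bench is moved more than 30 mm (distance of any of screwdriver, tape_measure, wrench, screw_jar from where it was at the start of the episode above 0.03 m).
It also fails if it takes over 61 s, if anything falls off the work surface, if the arm or the gripper's body presses on something with over 40 N, if the wrist force passes 120 N, or if a joint passes its speed limit or range.

### The arm

A 6-joint arm with a two-finger parallel gripper is mounted at the origin on the work surface. World frame = base frame: x ahead of the robot, y to its left, z up, the work surface at z = 0. Lengths are in mm, angles in rad, forces in N, time in s.
With the tool pointing down it reaches from about 275 to 875 mm from the base axis. Payload 12.5 kg.
Tool frame: the origin (TCP) lies on the centre line of the jaws, within the pads' length; the fingertips stand 11 mm ahead of it and the grasp point (between the pads) lies 8 mm behind it; z points along the fingers, y is the direction in which the jaws open and shut (so a half turn about z gives the same grasp; the last joint's range is limited). The gripper opens to 85 mm and grips with 20 to 120 N. Pads are 22 mm wide; open, the fingers measure 114 mm over their backs; the gripper's body (76 mm by 85 mm) begins 54 mm behind the grasp point. The pads swing forward as they close: fully open they stand 13 mm farther back than shut.
Start: joints at [1.058, 0.351, 1.652, -0, 1.139, -0.085], TCP at [228.147, 500.434, 242.29] pointing down, gripper open.
Joint ranges: [-2.75, 2.75], [-0.79, 2.1], [0.01, 2.65], [-1.57, 4.71], [0.07, 3.14], [-2.87, 2.87]. Speed limits (rad/s): [2.22, 2.22, 2.79, 3.14, 3.14, 3.14].

### API

Orientations are given as a unit quaternion [x, y, z, w].
In Python, from plant import ctrl gives the robot as it stands.
- The arm moves only by the tool arm_command, never from a script. Its argument "series" is a list of rows, each a list of 3 entries, a list of its own where there are three numbers: the shift along the world's x, y, z in units of 25 mm (1.0 is 25 mm), then the turn about the world's z in units of 5 degrees (1.0 is 5 degrees), then the opening, from 0 (shut) to 1 (fully open). A call has 1 to 8 rows; each row shifts and turns the commanded pose from where the row before left it; what a row does not reach is not made up. A row lasts 1/10 s, in which the tool goes at most 50 mm and 8.59 degrees, less where a joint would pass 70% of its speed; a pose out of reach is approached as far as the arm can. A call is refused whole if a number of a shift passes 1 or a number of a turn 1, either way. A call with a gripper value outside its range is refused whole. The fingers move at their own pace and stop on an object; "squeeze" is the grip in N (left out, the last holds). Time passes only in rows, so rows that do not move let the fingers close. It gives the time, the measured TCP pose, the force and the opening at its end, in the units of the state.
- ctrl.sense(): the state, without advancing time (a new reading comes with each control period).
- ctrl.grab_frame(name): name is "scene" or "top"; returns a dict with "color" (420x560x3 uint8, blue, green, red), "fx", "fy", "cx", "cy" (pixels), "xyz" and "orientation" of the camera in the world. Camera axes: x right, y up, looking along -z (the intrinsics and any distortion apply to the point x, -y, -z); pixel columns grow to the right and rows downward; lengths in mm; the calibration is good to about 2 mm. A picture is of the moment at which its call begins. There is no depth.
- ctrl.finish_job(): hands the job in, once; it reports no verdict.
The state is a dict: "time": time; "qpos": joint angles; "dq": joint speeds; "joint_torque": joint torques, N m; "ee_pos": TCP position; "tcp_rot": TCP orientation; "ft_force": force on the tool from outside, world axes, zero at the start; "wrist_torque": the same for the moment, N m; "grip_width": finger opening in mm.
Only numpy, scipy, OpenCV 4.12 (cv2) and the standard library are available. Lean on these libraries where they do the work, as an engineer would, in place of code of your own. Each camera call takes 0.05 s, during which the arm holds its last target. There are 200 camera calls.

## Working session

There is one attempt and no reset: what is moved stays moved. The work goes in short steps, Python scripts to look and compute and a tool call to move; the robot and the scene stay as the last step left them, time stands still between calls to the robot, and variables do not carry over. Pictures are saved under pics/ and viewed, about 8 in all and at most 12, crops included, and the job is handed in when it is done.

Besides the shell and the picture viewer there is one more tool, called after "Request:" as name(argument=value, ...), one argument or row to a line, values as JSON. arm_command: Moves the arm, as the interface text tells. Its arguments: {"type":"object","properties":{"series":{"type":"array"},"squeeze":{"type":"number"}},"required":["series"]}

```bash
mkdir -p pics; cat > h.py <<'E'
import numpy as np, cv2
from scipy.spatial.transform import Rotation as R
from plant import ctrl
def grab(n,f=None):
    d=ctrl.grab_frame(n)
    if f: cv2.imwrite('pics/'+f,d['color'])
    return d
def ray(d,u,v):
    r=np.array([(u-d['cx'])/d['fx'],-(v-d['cy'])/d['fy'],-1.])
    return np.array(d['xyz']),R.from_quat(d['orientation']).apply(r)
def onz(d,u,v,z):
    o,r=ray(d,u,v); return o+r*(z-o[2])/r[2]
def proj(d,p):
    q=R.from_quat(d['orientation']).inv().apply(np.array(p)-d['xyz'])
    return d['cx']+d['fx']*q[0]/-q[2], d['cy']-d['fy']*q[1]/-q[2]
E
python3 - <<'E'
from h import *
import pickle
for n in('top','scene'):
    d=grab(n,n+'0.png'); pickle.dump(d,open(n+'0.pkl','wb'))
    print({k:v for k,v in d.items() if k!='color'})
print(ctrl.sense())
E
```

```text
{'fx': 437.58815003352413, 'fy': 437.58815003352413, 'cx': 279.8802720308321, 'cy': 213.5764372445894, 'xyz': array([ 282.05580542,    7.33874884, 1353.05783616]), 'orientation': array([ 0.04499112, -0.03840523, -0.70240815,  0.70931208])}
{'fx': 469.06782043515517, 'fy': 469.06782043515517, 'cx': 283.9831761522888, 'cy': 204.48285902601467, 'xyz': array([1214.36133458, -494.55417434, 1035.71410697]), 'orientation': array([0.32684537, 0.17733143, 0.45289524, 0.81031572])}
{'time': 0.1, 'qpos': array([ 1.05842561e+00,  3.51179522e-01,  1.65236730e+00,  3.74899868e-05,
        1.13908709e+00, -8.45778478e-02]), 'dq': array([ 0.00113918, -0.00104846, -0.00323861,  0.00080888, -0.00159188,
       -0.00017959]), 'joint_torque': array([ 1.09557805e-03, -5.06823313e+01, -2.91874319e+01, -1.99550456e-07,
        2.58420405e-03,  4.43769864e-05]), 'ee_pos': array([227.99195672, 500.20499735, 241.81105941]), 'tcp_rot': array([ 2.12276787e-01,  9.77209442e-01, -4.92605357e-04, -1.69366057e-04]), 'ft_force': array([-0.4498179 ,  0.91811516, -0.13587885]), 'wrist_torque': array([0.03039407, 0.07419318, 0.01177236]), 'grip_width': 85.37062686165162}
```

View pics/top0.png

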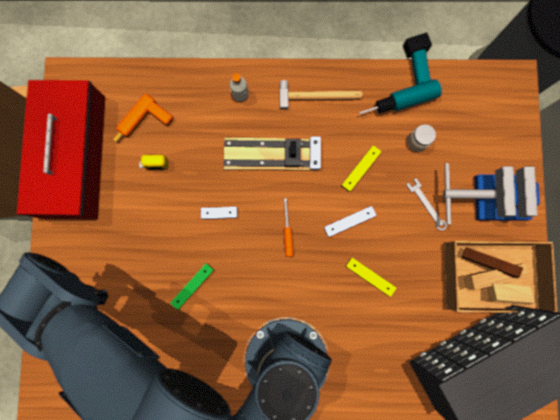

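View pics/scene0.png

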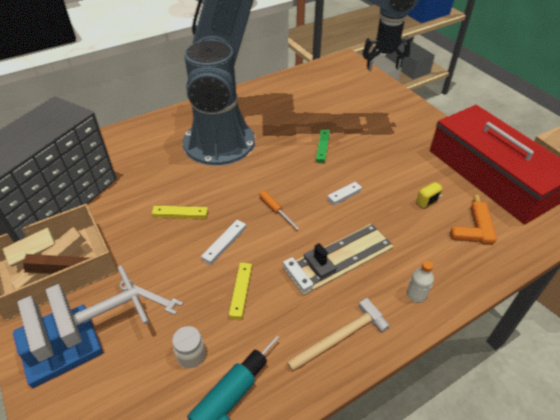

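Top view: the candidates for the long bar are silver at (350,221), short silver at (219,213), yellow at (361,168) and (371,277), and green at (193,286). The silver one at (350,221) matches the description. In the jig, the end block is at (315,153) and the stop grip at (293,152), so the jig's +y points image-left.

```bash
cat > m.py <<'E'
from h import *
import pickle
def blobs(d,zt,box):
    im=d['color']; hsv=cv2.cvtColor(im,cv2.COLOR_BGR2HSV)
    m=((hsv[...,1]<70)&(hsv[...,2]>150)).astype(np.uint8)
    k=np.zeros_like(m); x0,y0,x1,y1=box; k[y0:y1,x0:x1]=1; m*=k
    m=cv2.morphologyEx(m,cv2.MORPH_CLOSE,np.ones((5,5),np.uint8))
    cs=cv2.findContours(m,cv2.RETR_EXTERNAL,cv2.CHAIN_APPROX_NONE)[0]
    c=max(cs,key=cv2.contourArea)
    P=np.array([onz(d,u,v,zt)[:2] for u,v in c[:,0]]).astype(np.float32)
    r=cv2.minAreaRect(P); B=cv2.boxPoints(r)
    e=B[1]-B[0],B[2]-B[1]; l=max(e,key=np.linalg.norm)
    return np.round(r[0],1),np.round(r[1],1),round(float(np.degrees(np.arctan2(l[1],l[0]))),1)
E
python3 - <<'E'
from m import *
t=pickle.load(open('top0.pkl','rb'));s=pickle.load(open('scene0.pkl','rb'))
print('long',blobs(t,20,(315,198,385,245)),blobs(s,20,(190,210,255,270)))
print('short',blobs(t,20,(190,195,245,230)),blobs(s,20,(320,175,370,210)))
print('end',blobs(t,36,(300,130,330,175)),blobs(s,36,(280,255,318,295)))
a=cv2.resize(t['color'][125:245,205:395],None,fx=4,fy=4,interpolation=cv2.INTER_CUBIC)
b=cv2.resize(s['color'][180:300,180:400],None,fx=3,fy=3,interpolation=cv2.INTER_CUBIC)
cv2.imwrite('pics/a.png',a);cv2.imwrite('pics/b.png',b)
E
```

```text
long (array([ 419.4, -193.2]), array([ 34.6, 161.7]), -65.4) (array([ 422.9, -194.1]), array([ 35.7, 169.9]), -65.4)
short (array([441.7, 209.3]), array([ 34.1, 108.1]), -89.5) (array([444.8, 213.6]), array([ 35.5, 113.2]), -87.5)
end (array([628.8, -85.8]), array([97.9, 30.9]), 0.1) (array([637.5, -79.9]), array([110.9,  37.5]), 0.4)
```

View pics/a.png

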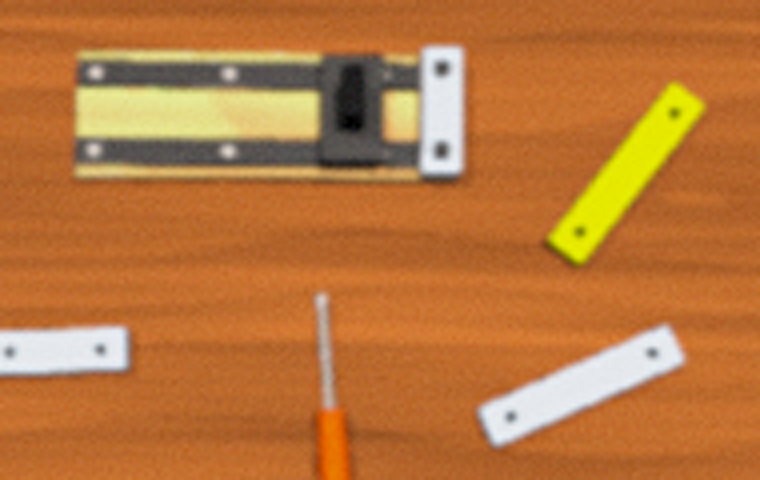

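View pics/b.png

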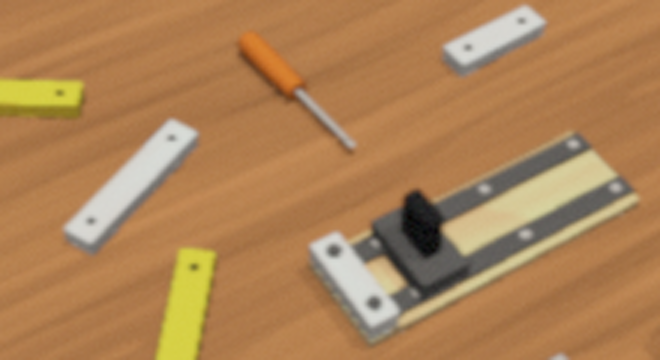

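Crops: the long bar's ends are at about (325,230) and (375,214) in full pixels, and its measured 162x34 mm fits 160x32, so the choice is confirmed. The screwdriver and short bar are clear of it. The jig is nearly aligned with the world axes. The stop is about 40 mm open.

```bash
python3 - <<'E'
from m import *
t=pickle.load(open('top0.pkl','rb'));s=pickle.load(open('scene0.pkl','rb'))
fa=lambda u,v:((u+.5)/4-.5+205,(v+.5)/4-.5+125)
fb=lambda u,v:((u+.5)/3-.5+180,(v+.5)/3-.5+180)
for n,z,A,B in[('screw far hi',18,(95,72),(615,187)),('screw far lo',18,(94,150),(574,145)),('mid hi',18,(229,74),(525,234)),('mid lo',18,(228,151),(484,188)),
 ('hole hi',36,(441,68),(374,303)),('hole lo',36,(441,150),(334,251)),('bar hole -',20,(652,352),(91,221)),('bar hole +',20,(511,416),(172,138))]:
    print(n,onz(t,*fa(*A),z).round(1)[:2],onz(s,*fb(*B),z).round(1)[:2])
# dark grip in both views
for d,box in((t,(283,138,303,162)),(s,(312,240,330,268))):
    g=d['color'].max(2); x0,y0,x1,y1=box; m=(g[y0:y1,x0:x1]<28)
    ys,xs=np.nonzero(m); print('grip px',xs.min()+x0,xs.max()+x0,ys.min()+y0,ys.max()+y0,onz(d,xs.mean()+x0,ys.mean()+y0,80).round(1))
# rail edges: gray profile along column 250 in top
g=t['color'].astype(int)
for c in (240,270): print([int(g[r,c].max()) for r in range(134,175)], onz(t,c,134,18).round(1), onz(t,c,174,18).round(1))
print('rows at col 299 ',[int(g[152,c,0]) for c in range(290,325)], onz(t,290,152,36)[:2],onz(t,324,152,36)[:2])
E
```

```text
screw far hi [662.8 184.4] [662.9 188.6]
screw far lo [600.4 183.7] [602.6 188.7]
mid hi [662.   79.3] [662.6  83.3]
mid lo [600.5  79.2] [600.2  83.6]
hole hi [663.  -85.4] [663.5 -81.8]
hole lo [598.3 -85.4] [599.6 -81.6]
bar hole - [ 445.5 -248.2] [ 446.7 -244.9]
bar hole + [ 395.3 -140.1] [ 396.5 -135.6]
grip px 290 295 143 156 [613.1 -14.9  80. ]
grip px 315 325 248 264 [647.9 -25.8  80. ]
[191, 186, 179, 195, 219, 216, 157, 101, 85, 83, 80, 81, 130, 211, 232, 231, 228, 229, 229, 229, 230, 230, 228, 232, 217, 169, 108, 84, 87, 86, 85, 95, 153, 217, 217, 161, 147, 171, 191, 197, 189] [690.9 148.5  18. ] [563.  145.8  18. ]
[197, 199, 206, 206, 220, 219, 169, 105, 87, 88, 85, 89, 101, 154, 216, 230, 229, 230, 229, 228, 231, 230, 231, 233, 221, 177, 110, 88, 89, 86, 94, 88, 133, 215, 212, 166, 153, 185, 190, 195, 193] [691.7  54.2  18. ] [563.8  52.6  18. ]
rows at col 299  [33, 25, 28, 37, 33, 33, 56, 67, 71, 70, 85, 102, 117, 130, 137, 135, 141, 143, 132, 125, 170, 222, 238, 238, 236, 236, 236, 237, 237, 234, 178, 92, 36, 37, 50] [629.52581692  -8.78566316] [ 630.36293771 -113.47465395]
```

Request:
arm_command(
  series=[
    [[0.8,-1,0],0.6,1],
    [[0.8,-1,0],0.6,1],
    [[0.8,-1,0],0.6,1],
    [[0.8,-1,0],0.6,1],
    [[0.8,-1,0],0.6,1],
    [[0.8,-1,0],0.6,1],
    [[0.8,-1,0],0.6,1],
    [[0.8,-1,0],0.7,1],
  ],
  squeeze=30,
)

```text
time: 0.9
ee_pos: [388.7, 299.2, 242.1]
tcp_rot: [-0.001, 1.0, -0.0, -0.0]
ft_force: [0.5, 0.6, -1.2]
grip_width: 85.2
```

Request:
arm_command(
  series=[
    [[0.8,-1,0],0,1],
    [[0.8,-1,0],0,1],
    [[0.8,-1,0],0,1],
    [[0.8,-1,0],0,1],
    [[0.8,-1,0],0,1],
    [[0.8,-1,0],0,1],
    [[0.8,-1,0],0,1],
    [[0.8,-1,0],0,1],
  ],
)

```text
time: 1.7
ee_pos: [548.7, 99.3, 242.0]
tcp_rot: [0.0, 1.0, -0.0, -0.0]
ft_force: [0.2, -0.3, -0.0]
grip_width: 85.1
```

Request:
arm_command(
  series=[
    [[0.8,-1,0],0,1],
    [[0.8,-1,0],0,1],
    [[0.8,-1,0],0,1],
    [[0.7,-1,0],0,1],
    [[0,-0.5,0],0,1],
    [[0,0,0],0,1],
    [[0,0,0],0,1],
    [[0,0,0],0,1],
  ],
)

```text
time: 2.5
ee_pos: [625.2, -11.0, 242.4]
tcp_rot: [-0.0, 1.0, 0.0, -0.0]
ft_force: [-0.8, 0.4, -0.0]
grip_width: 85.6
```

Request:
arm_command(
  series=[
    [[0.2,0,-1],0,1],
    [[0,0,-1],0,1],
    [[0,0,-1],0,1],
    [[0,0,-1],0,1],
    [[0,0,-1],0,1],
    [[0,0,-1],0,1],
    [[0,0,-0.9],0,1],
    [[0,0,0],0,1],
  ],
)

```text
time: 3.3
ee_pos: [628.8, -10.9, 67.2]
tcp_rot: [-0.0, 1.0, 0.0, -0.002]
ft_force: [0.6, 0.7, -0.1]
grip_width: 85.3
```

Request:
arm_command(
  series=[
    [[0,0,0],0,0.1],
    [[0,0,0],0,0.1],
    [[0,0,0],0,0.1],
    [[0,0,0],0,0.1],
    [[0,0,0],0,0.1],
    [[0,0,0],0,0.1],
    [[0,0,0],0,0.1],
    [[0,0,0],0,0.1],
  ],
)

```text
time: 4.1
ee_pos: [631.0, -12.2, 70.6]
tcp_rot: [0.0, 1.0, -0.0, 0.0]
ft_force: [-2.3, -1.0, 5.8]
grip_width: 17.5
```

Request:
arm_command(
  series=[
    [[0,0.5,0],0,0.1],
    [[0,0.9,0],0,0.1],
    [[0,0.9,0],0,0.1],
    [[0,0.9,0],0,0.1],
    [[0,0.9,0],0,0.1],
    [[0,0.9,0],0,0.1],
    [[0,0.9,0],0,0.1],
    [[0,0.5,0],0,0.1],
  ],
)

```text
time: 4.9
ee_pos: [631.4, 149.0, 70.6]
tcp_rot: [-0.0, 1.0, -0.0, 0.001]
ft_force: [2.9, -4.8, 5.2]
grip_width: 17.3
```

Request:
arm_command(
  series=[
    [[0,0.2,0],0,0.1],
    [[0,0,0],0,0.1],
    [[0,0,0],0,0.1],
    [[0,0,0],0,1],
    [[0,0,0],0,1],
    [[0,0,0],0,1],
    [[0,0,0],0,1],
    [[0,0,0],0,1],
  ],
)

```text
time: 5.7
ee_pos: [630.6, 152.8, 69.7]
tcp_rot: [0.0, 1.0, -0.0, -0.0]
ft_force: [0.3, -0.3, 0.1]
grip_width: 84.8
```

Request:
arm_command(
  series=[
    [[0,0,0.6],0,1],
    [[0,0,1],0,1],
    [[0,0,1],0,1],
    [[0,0,1],0,1],
    [[0,0,1],0,1],
    [[-0.5,-0.8,0.5],0,1],
    [[-0.5,-1,0],-0.7,1],
    [[-0.5,-1,0],-0.9,1],
  ],
)

```text
time: 6.5
ee_pos: [592.8, 82.3, 199.0]
tcp_rot: [0.071, 0.997, 0.0, 0.001]
ft_force: [0.6, -0.5, 0.7]
grip_width: 85.6
```

```bash
python3 - <<'E'
from m import *
t=grab('top');s=grab('scene')
a=cv2.resize(t['color'][125:245,205:395],None,fx=4,fy=4,interpolation=cv2.INTER_CUBIC)
b=cv2.resize(s['color'][180:300,180:400],None,fx=3.45,fy=3.45,interpolation=cv2.INTER_CUBIC)[:120]
cv2.imwrite('pics/c.png',a)
print(ctrl.sense()['ee_pos'],ctrl.sense()['tcp_rot'])
E
```

```text
[592.22931469  80.75084543 198.68521105] [ 7.19872121e-02  9.97405504e-01 -1.96385909e-04  2.52166464e-04]
```

View pics/c.png

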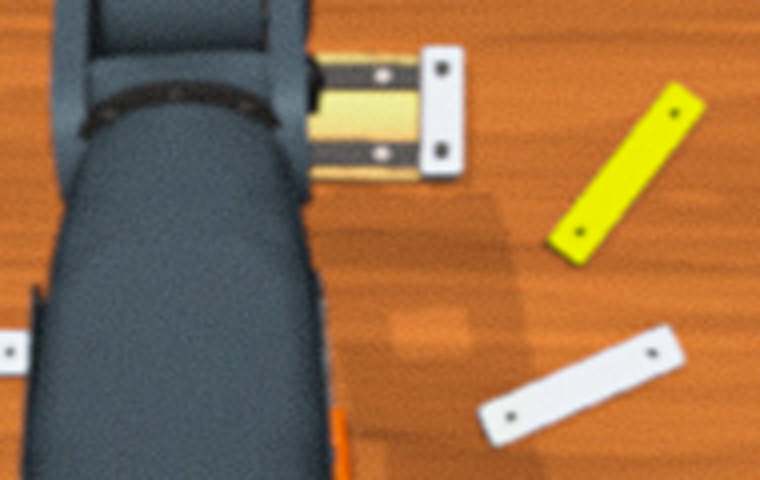

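Request:
arm_command(
  series=[
    [[-0.6,-1,0],-1,1],
    [[-0.6,-1,0],-1,1],
    [[-0.6,-1,0],-1,1],
    [[-0.6,-1,0],-1,1],
    [[-0.6,-1,0],-1,1],
    [[-0.6,-1,0],-1,1],
    [[-0.6,-1,0],-1,1],
    [[-0.6,-1,0],-1,1],
  ],
)

```text
time: 7.4
ee_pos: [473.0, -117.7, 198.2]
tcp_rot: [0.408, 0.913, 0.0, 0.001]
ft_force: [0.7, -0.6, -0.3]
grip_width: 85.3
```

Request:
arm_command(
  series=[
    [[-0.6,-1,0],-1,1],
    [[-0.6,-1,0],-1,1],
    [[-0.6,-0.9,0],-1,1],
    [[-0.2,0,-1],-0.4,1],
    [[0,0,-1],0,1],
    [[0,0,-1],0,1],
    [[0,0,0],0,1],
    [[0,0,0],0,1],
  ],
)

```text
time: 8.2
ee_pos: [423.7, -189.6, 123.2]
tcp_rot: [0.537, 0.844, 0.0, 0.0]
ft_force: [1.4, -0.9, 0.2]
grip_width: 85.4
```

```bash
python3 - <<'E'
from h import *
s=ctrl.sense();print(s['ee_pos'],2*np.degrees(np.arctan2(*s['tcp_rot'][[1,0]]))-90)
E
```

```text
[ 423.71929716 -189.59700369  123.1979132 ] 25.02875889624893
```

Request:
arm_command(
  series=[
    [[-0.1,-0.1,-1],0,1],
    [[0,0,-1],0,1],
    [[0,0,-1],0,1],
    [[0,0,-0.8],0,1],
    [[0,0,-0.4],0,1],
    [[0,0,0],0,1],
    [[0,0,0],0,0.2],
    [[0,0,0],0,0.2],
  ],
)

```text
time: 9.0
ee_pos: [421.4, -192.4, 18.5]
tcp_rot: [0.537, 0.843, 0.0, 0.001]
ft_force: [-0.4, -0.2, 0.4]
grip_width: 59.3
```

Request:
arm_command(
  series=[
    [[0,0,0],0,0.2],
    [[0,0,0],0,0.2],
    [[0,0,0],0,0.2],
    [[0,0,0],0,0.2],
    [[0,0,0],0,0.2],
    [[0,0,0],0,0.2],
  ],
  squeeze=60,
)

```text
time: 9.6
ee_pos: [421.0, -192.3, 18.2]
tcp_rot: [0.537, 0.843, 0.0, 0.001]
ft_force: [-2.6, 1.7, 11.5]
grip_width: 30.2
```

Request:
arm_command(
  series=[
    [[0,0,0.5],0,0.2],
    [[0,0,0.9],0,0.2],
    [[0,0,0.9],0,0.2],
    [[0.5,0.5,0.7],-0.3,0.2],
    [[0.8,0.8,0],-0.6,0.2],
    [[0.8,0.8,0],-0.6,0.2],
    [[0.8,0.8,0],-0.6,0.2],
    [[0.8,0.8,0],-0.6,0.2],
  ],
)

```text
time: 10.4
ee_pos: [513.6, -98.6, 92.9]
tcp_rot: [0.634, 0.774, -0.0, -0.0]
ft_force: [0.5, 0.0, -3.9]
grip_width: 30.5
```

Request:
arm_command(
  series=[
    [[0.8,0.8,0],-0.6,0.2],
    [[0.8,0.8,0],-0.6,0.2],
    [[0.8,0.8,0],-0.6,0.2],
    [[0.8,0.8,0],-0.6,0.2],
    [[0.8,0.8,0],-0.5,0.2],
    [[0.7,0.9,0],0,0.2],
    [[0,0,0],0,0.2],
    [[0,0,0],0,0.2],
  ],
)

```text
time: 11.2
ee_pos: [630.2, 23.3, 92.3]
tcp_rot: [0.725, 0.689, -0.0, -0.0]
ft_force: [-0.5, 0.5, -3.8]
grip_width: 30.4
```

```bash
python3 - <<'E'
from h import *
s=ctrl.sense();print(s['ee_pos'],2*np.degrees(np.arctan2(*s['tcp_rot'][[1,0]]))-90,s['grip_width'],s['ft_force'])
d=grab('scene'); cv2.imwrite('pics/d.png',cv2.resize(d['color'][170:310,240:420],None,fx=4,fy=4,interpolation=cv2.INTER_CUBIC))
E
```

```text
[630.17913423  23.25907108  92.34708829] -2.9480972867858526 30.400890511488775 [-0.5143961   0.52327565 -3.78925893]
```

View pics/d.png

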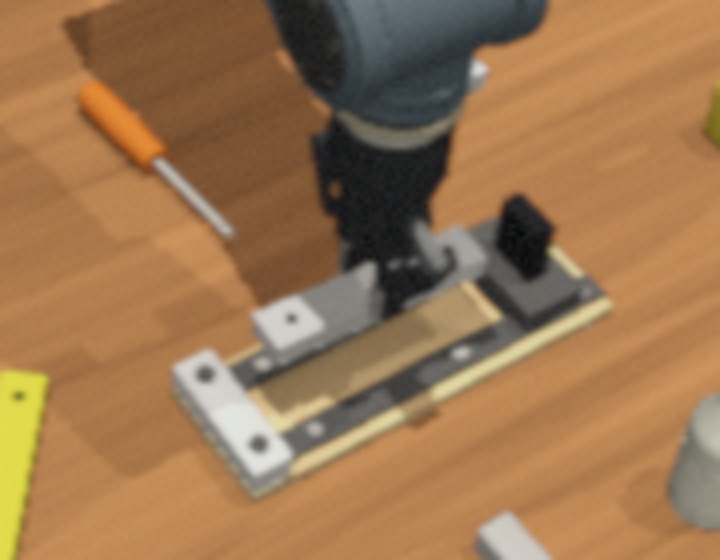

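The bar is gripped level above the channel, and the stop is open with its grip at crop (525,235). The bar is turned 3° too far, so I'll correct that and lower.

Request:
arm_command(
  series=[
    [[0.05,0,-0.5],0.6,0.2],
    [[0,0,-0.8],0,0.2],
    [[0,0,-0.4],0,0.2],
    [[0,0,-0.2],0,0.2],
    [[0,0,0],0,0.2],
    [[0,0,0],0,0.2],
  ],
)

```text
time: 11.85
ee_pos: [632.2, 22.7, 45.5]
tcp_rot: [0.707, 0.707, 0.0, 0.0]
ft_force: [0.1, -0.9, -3.1]
grip_width: 30.5
```

```bash
python3 - <<'E'
from h import *
s=ctrl.sense();print(s['ee_pos'],2*np.degrees(np.arctan2(*s['tcp_rot'][[1,0]]))-90,s['grip_width'],s['ft_force'])
d=grab('scene'); cv2.imwrite('pics/e.png',cv2.resize(d['color'][210:300,270:400],None,fx=6,fy=6,interpolation=cv2.INTER_CUBIC))
E
```

```text
[632.18513338  22.74649055  45.46961053] -0.025674897215992587 30.474238976092693 [ 0.07132479 -0.87414713 -3.06721518]
```

View pics/e.png

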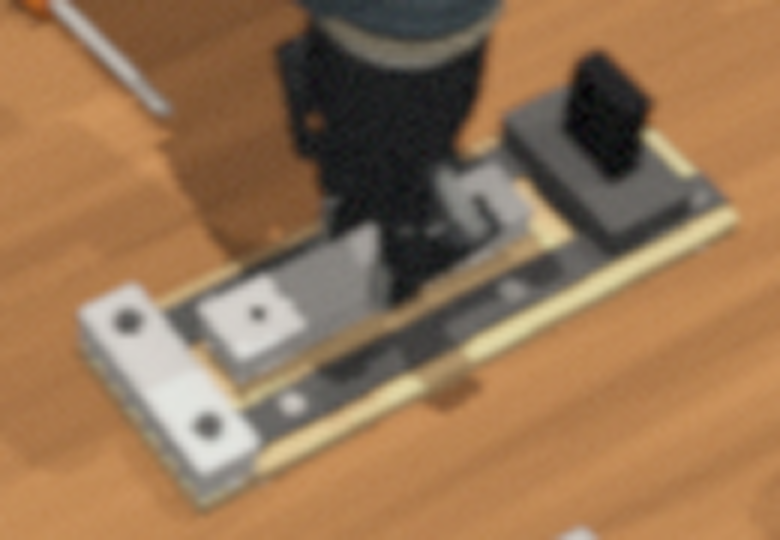

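Request:
arm_command(
  series=[
    [[0,0,-0.2],0,0.2],
    [[0,0,-0.2],0,0.2],
    [[0,0,-0.1],0,0.2],
    [[0,0,0],0,0.2],
    [[0,0,0],0,0.2],
  ],
)

```text
time: 12.4
ee_pos: [631.9, 22.9, 32.2]
tcp_rot: [0.707, 0.707, -0.0, -0.0]
ft_force: [-0.1, 0.5, -3.1]
grip_width: 30.4
```

```bash
python3 - <<'E'
from h import *
s=ctrl.sense();print(s['ee_pos'],s['grip_width'],s['ft_force'],s['wrist_torque'])
d=grab('scene')
print(onz(d,312.7,261.7,47.5))
E
```

```text
[631.8822002   22.93195982  32.20375451] 30.448599608066942 [-0.08711351  0.47698548 -3.0649911 ] [0.00427124 0.00827329 0.05910892]
[631.81614041 -35.14529562  47.5       ]
```

Request:
arm_command(
  series=[
    [[0,0,-0.08],0,0.2],
    [[0,0,0],0,0.2],
    [[0,0,0],0,0.2],
    [[0,0,0],0,0.5],
    [[0,0,0],0,0.6],
    [[0,0,0],0,0.6],
  ],
)

```text
time: 13.05
ee_pos: [632.1, 22.9, 30.6]
tcp_rot: [0.707, 0.707, 0.0, 0.0]
ft_force: [0.2, 0.2, -0.2]
grip_width: 51.4
```

Request:
arm_command(
  series=[
    [[0,0,0.1],0,1],
    [[0,0,0.5],0,1],
    [[0,0,1],0,1],
    [[0,0,1],0,1],
    [[0,0,1],0,1],
    [[0,0,1],0,1],
    [[-1,0,1],0,1],
    [[-1,0,0.5],0,1],
  ],
)

```text
time: 13.85
ee_pos: [582.1, 22.9, 185.8]
tcp_rot: [0.707, 0.707, 0.001, 0.001]
ft_force: [0.5, -0.1, -1.3]
grip_width: 85.5
```

Request:
arm_command(
  series=[
    [[-1,0.5,0],1,1],
    [[-1,1,0],1,1],
    [[-1,1,0],1,1],
    [[0,1,0],1,1],
    [[0,1,0],1,1],
    [[0,1,0],1,1],
    [[0,1,0],1,1],
    [[0,0,0],1,1],
  ],
)

```text
time: 14.65
ee_pos: [506.8, 187.8, 183.9]
tcp_rot: [0.42, 0.907, 0.001, 0.0]
ft_force: [0.5, -0.7, 0.4]
grip_width: 85.6
```

```bash
python3 - <<'E'
from h import *
s=ctrl.sense();print(s['ee_pos'],2*np.degrees(np.arctan2(*s['tcp_rot'][[1,0]]))-90,s['ft_force'])
d=grab('scene'); cv2.imwrite('pics/f.png',cv2.resize(d['color'][210:300,270:400],None,fx=6,fy=6,interpolation=cv2.INTER_CUBIC))
E
```

```text
[506.82322979 187.76936125 183.8887332 ] 40.322882928818444 [ 0.47332466 -0.6815573   0.41693725]
```

View pics/f.png

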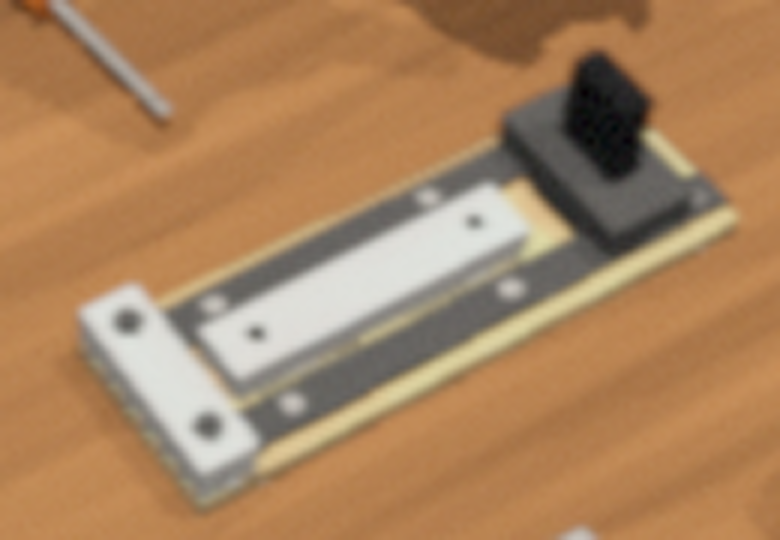

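The bar lies flat in the channel, with its ends near crop (235,350) and (500,205), and there are gaps at both ends. Next I grip the stop again.

Request:
arm_command(
  series=[
    [[0.6,-0.2,0],1,1],
    [[0.6,-0.2,0],1,1],
    [[0.6,-0.2,0],1,1],
    [[0.6,-0.2,0],1,1],
    [[0.6,-0.2,0],1,1],
    [[0.6,-0.2,0],1,1],
    [[0.6,-0.2,0],1,1],
    [[0.7,0,0],1,1],
  ],
)

```text
time: 15.5
ee_pos: [629.9, 149.5, 183.7]
tcp_rot: [0.087, 0.996, -0.0, 0.0]
ft_force: [-0.1, 0.2, -0.2]
grip_width: 85.4
```

Request:
arm_command(
  series=[
    [[0.1,0,0],1,1],
    [[0,0,-0.5],0.9,1],
    [[0,0,-0.9],0,1],
    [[0,0,-0.9],0,1],
    [[0,0,-0.9],0,1],
    [[0,0,-0.9],0,1],
    [[0,0,-0.4],0,1],
    [[0,0,0],0,1],
  ],
)

```text
time: 16.3
ee_pos: [631.4, 150.1, 69.7]
tcp_rot: [0.005, 1.0, -0.0, -0.001]
ft_force: [0.0, -0.2, -0.9]
grip_width: 85.0
```

Request:
arm_command(
  series=[
    [[0,0,0],0,0.1],
    [[0,0,0],0,0.1],
    [[0,0,0],0,0.1],
    [[0,0,0],0,0.1],
    [[0,0,0],0,0.1],
    [[0,0,0],0,0.1],
    [[0,0,0],0,0.1],
    [[0,0,0],0,0.1],
  ],
  squeeze=30,
)

```text
time: 17.1
ee_pos: [632.1, 150.6, 70.9]
tcp_rot: [0.004, 1.0, 0.0, 0.0]
ft_force: [-1.8, 0.8, 6.4]
grip_width: 17.6
```

Request:
arm_command(
  series=[
    [[0,-0.3,0],0,0.1],
    [[0,-0.3,0],0,0.1],
    [[0,-0.2,0],0,0.1],
    [[0,-0.1,0],0,0.1],
    [[0,-0.1,0],0,0.1],
    [[0,-0.1,0],0,0.1],
    [[0,-0.05,0],0,0.1],
    [[0,0,0],0,0.1],
  ],
)

```text
time: 17.9
ee_pos: [632.1, 122.2, 70.9]
tcp_rot: [0.004, 1.0, 0.0, 0.0]
ft_force: [-2.6, 4.5, 6.4]
grip_width: 17.3
```

Request:
arm_command(
  series=[
    [[0,-0.05,0],0,0.1],
    [[0,-0.05,0],0,0.1],
    [[0,-0.04,0],0,0.1],
  ],
)

```text
time: 18.2
ee_pos: [632.0, 118.9, 70.9]
tcp_rot: [0.004, 1.0, 0.001, 0.0]
ft_force: [-2.2, 6.7, 5.3]
grip_width: 18.1
```

Request:
arm_command(
  series=[
    [[0,-0.04,0],0,0.1],
    [[0,0,0],0,0.1],
  ],
)

```text
time: 18.4
ee_pos: [632.0, 117.8, 70.9]
tcp_rot: [0.004, 1.0, 0.001, 0.0]
ft_force: [-1.4, 5.2, 6.3]
grip_width: 17.5
```

Request:
arm_command(
  series=[
    [[0,-0.04,0],0,0.1],
    [[0,0,0],0,0.1],
  ],
)

```text
time: 18.6
ee_pos: [632.0, 117.0, 70.9]
tcp_rot: [0.004, 1.0, 0.001, 0.0]
ft_force: [-2.4, 6.6, 6.5]
grip_width: 17.3
```

Request:
arm_command(
  series=[
    [[0,-0.04,0],0,0.1],
    [[0,0,0],0,0.1],
  ],
)

```text
time: 18.8
ee_pos: [632.1, 117.0, 70.9]
tcp_rot: [0.004, 1.0, 0.001, 0.001]
ft_force: [-0.6, 13.3, 6.2]
grip_width: 17.6
```

Request:
arm_command(
  series=[
    [[0,-0.04,0],0,0.1],
    [[0,0,0],0,0.1],
  ],
)

```text
time: 19.0
ee_pos: [632.1, 116.9, 70.9]
tcp_rot: [0.004, 1.0, 0.002, 0.001]
ft_force: [-1.9, 19.2, 5.1]
grip_width: 17.4
```

Request:
arm_command(
  series=[
    [[0,0.06,0],0,0.1],
    [[0,0,0],0,0.1],
    [[0,0,0],0,1],
    [[0,0,0],0,1],
    [[0,0,0],0,1],
    [[0,0,0],0,1],
    [[0,0,0],0,1],
    [[0,0,0],0,1],
  ],
)

```text
time: 19.8
ee_pos: [631.9, 115.6, 70.3]
tcp_rot: [0.005, 1.0, -0.0, -0.0]
ft_force: [0.1, -0.4, -0.7]
grip_width: 85.4
```

Request:
arm_command(
  series=[
    [[0,0,0.5],0,1],
    [[0,0,1],0,1],
    [[0,0,1],0,1],
    [[0,0,1],0,1],
    [[0,0,1],0,1],
    [[-0.8,0.8,0.5],0,1],
    [[-0.8,1,0],0,1],
    [[-0.8,1,0],0,1],
  ],
)

```text
time: 20.6
ee_pos: [571.4, 186.3, 196.8]
tcp_rot: [0.005, 1.0, 0.0, 0.001]
ft_force: [0.5, 0.6, -0.7]
grip_width: 85.5
```

Request:
arm_command(
  series=[
    [[-0.8,1,0],0,1],
    [[-0.8,1,0],0,1],
    [[-0.8,1,0],0,1],
    [[-0.8,1,0],0,1],
    [[-0.8,1,0],0,1],
    [[-0.5,1,0],0,1],
    [[0,0,0],0,1],
    [[0,0,0],0,1],
  ],
)

```text
time: 21.4
ee_pos: [459.4, 335.9, 196.0]
tcp_rot: [0.004, 1.0, 0.0, 0.0]
ft_force: [-0.1, -0.1, -0.1]
grip_width: 85.1
```

```bash
python3 - <<'E'
from m import *
t=grab('top','t9.png');d=grab('scene','s9.png')
cv2.imwrite('pics/g.png',cv2.resize(d['color'][210:300,270:400],None,fx=6,fy=6,interpolation=cv2.INTER_CUBIC))
print('short',blobs(d,20,(320,175,370,210)))
s0=pickle.load(open('scene0.pkl','rb'))
print('changed px outside arm/jig:',(cv2.absdiff(d['color'],s0['color']).max(2)[270:,:280]>60).sum())
print(ctrl.sense()['ee_pos'],ctrl.sense()['ft_force'])
E
```

```text
short (array([444.7, 213.9]), array([ 36.3, 113.4]), -88.0)
changed px outside arm/jig: 0
[459.86633385 335.07047749 195.71227209] [ 0.63986549 -0.58695661  0.02324397]
```

View pics/g.png

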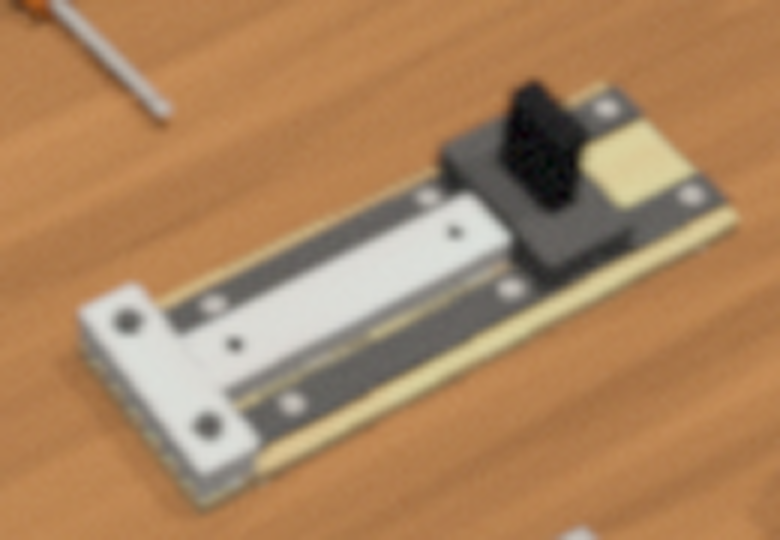

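View pics/s9.png

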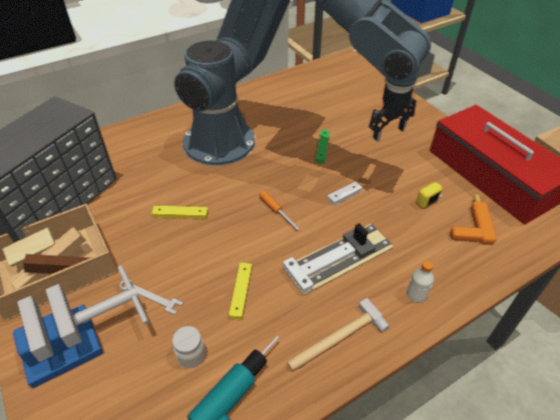

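The close crop shows no gap at the end block (about (190,370)) or at the stop face (about (510,235)). The full view shows everything else in place.

```bash
python3 -c "
from plant import ctrl; print(ctrl.finish_job())"
```

```text
the job is handed in; nothing more can be done
None
```

The longer bar is lying flat in the channel, held between the end block and the stop, and the job is handed in at about 21.5 s of the 61 s allowed. The hand-in gave no verdict.

- **What I did:** I slid the stop open by its grip to a gap of about 196 mm and laid the long silver bar between the rails. I then pushed the stop back until it stopped moving and the force rose from about 6 N to 19 N. After that I released it and moved the arm clear.
- **Last checks:** The close crop shows no visible gap at either end of the bar. The final stop position works out to a gap of about 160 mm, but the block's position is only known to a few mm, so the stalled push and the picture are the main evidence. I did not measure the play directly.
- **Other objects:** The short bar measured within 1 mm of its start position. The jar's and wrench's part of the picture is mostly covered by a before/after comparison that found no change. The screwdriver and tape measure I checked only by eye, and they look unmoved.
- **Disagreements:** The two cameras differed by about 4 mm along y, so I used the average. I also turned the bar 3° too far on the way to the jig and corrected it before lowering.

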